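# Turn the teapot to the scribing gauge

## Robot

A 6-joint arm with a two-finger parallel gripper is mounted at the origin on the work surface. World frame = base frame: x ahead of the robot, y to its left, z up, the work surface at z = 0. Lengths are in m, angles in rad, forces in N, time in s.
With the tool pointing down it reaches from about 0.25 to 0.8 m from the base axis. Payload 8.5 kg.
Tool frame: the origin (TCP) lies at the very end of the fingers, on their centre line; the grasp point (between the pads) lies 19 mm behind it; z points along the fingers, y is the line along which they close (so a half turn about z gives the same grasp; the last joint's range is limited). The gripper opens to 85 mm and grips with 20 to 120 N. Pads are 22 mm wide; open, the fingers measure 114 mm over their backs; the gripper's body (76 mm by 85 mm) begins 54 mm behind the grasp point. The pads swing forward as they close: fully open they stand 13 mm farther back than shut.
Start: joints at [1.125, 0.238, -0.013, 1.319, 0, 1.571], TCP at [0.226, 0.474, 0.198] pointing down, gripper open.
Joint ranges: [-2.66, 2.66], [-1.03, 1.9], [-1.14, 1.46], [-1.82, 2.27], [-1.45, 1.34], [-3.14, 3.14]. Speed limits (rad/s): [2.22, 2.22, 2.79, 3.14, 3.14, 3.14].

## Interface

Orientations are given as a rotation vector (axis times angle).
In Python, from workcell import * gives the robot as it stands.
- The arm moves only by the tool apply_moves, never from a script. Its argument "rows" is a list of rows, each a list of 4 numbers: the shift along the tool's x, y, z in m, then the turn about the tool's z in rad. A call has 1 to 20 rows; each row is the pose to reach, as a shift and turn from the pose commanded when the call began, along the tool's axes at that moment; what a row does not reach only later rows make up. A row lasts 1/12 s, in which the tool goes at most 41.7 mm and 7.16 degrees, less where a joint would pass 70% of its speed; a pose out of reach is approached as far as the arm can. A call with a gripper value outside its range is refused whole. "jaw" is the finger opening in m, from 0 to 0.0854, set as the call begins (left out, the last holds). The fingers move at their own pace and stop on an object; "grip_force" is the grip in N (left out, the last holds). Time passes only in rows, so rows that repeat a pose let the fingers close. It gives the time, the measured TCP pose, the force, the opening and the grip force at its end, in the units of the state.
- state(): the state, without advancing time (a new reading comes with each control period).
- camera(name): name is "scene" or "top" or "wrist"; returns (picture, depth): 420x560x3 uint8, red, green, blue; 420x560 float32, m along the optical axis (not along the pixel's ray), 0 where there is no reading.
- camera_info(name): a dict with "camera_matrix" (3x3 intrinsics, pixels), "R" (3x3) and "t" (3): a world point X has camera coordinates R X + t; the wrist camera has in their place "tool_from_camera" (4x4, takes a point from camera to tool coordinates, whose origin is the TCP and whose axes are the flange's). Camera axes: x right, y down, z forward; pixel columns grow to the right and rows downward; lengths in m; the calibration is good to about 2 mm. A picture is of the moment at which its call begins: read the wrist's pose just before it. camera_info takes no time and is no camera call.
- sign_off(): hands the job in; it is judged then, once.
The state is a dict: "clock": time; "q": joint angles; "qvel": joint speeds; "tau": joint torques, N m; "tool_pos": TCP position; "orientation": TCP orientation; "force": force on the tool from outside, world axes, zero at the start; "wrist_torque": the same for the moment, N m; "grip_width": opening from 0.0 (shut) to 1.0 (fully open); "gripper_force": force on a finger pad.
Only numpy, scipy, OpenCV 4.12 (cv2) and the standard library are available. Lean on these libraries where they do the work, as an engineer would, in place of code of your own. Each camera call takes 0.05 s, during which the arm holds its last target. There are 200 camera calls.

## Task

Turn the turntable by pushing on its arms with a finger until the teapot's spout points straight at the needle of the scribing gauge, ready for marking, then leave it standing still. Grip and lift nothing: the teapot rides round in the middle of the disc without being touched, and you keep off the gauge and leave everything else on the table where it is.

Things in the scene. Friction and masses are not known exactly. Their poses are not given: they have to be found in the camera images.
- turntable: Turntable's fixed round foot, 150 mm across. Origin on the turning axis at table height; its x axis points to the gauge and does not turn. The steel disc on it is 180 mm across, top 62 mm above the table. The wheel turns either way without stops, with light even friction (1 to 2 N at an arm's end), and stays where left. Outside the disc, between the arms, is only bare table.
- wheel: The turntable's turning disc with four identical flat steel arms, level, 90 degrees apart, sticking out of its rim. Origin on the turning axis, 54 mm above the table, at the arms' mid thickness; the arms lie along +x, +y, -x, -y. Each is 18 mm wide, 12 mm thick (48 to 60 mm above the table), free from 90 to 173 mm from the axis, with a round end 26 mm across centred at 160 mm.
- teapot: Terracotta lidded teapot, loose on the middle of the disc (up to 8 mm off the axis), 0.3 to 0.6 kg, turning with it; body 86 mm across, pale wooden hoop handle over the lid, 125 mm high in all. Origin at the centre of its underside, z up, +x is the direction of its only spout (the hoop lies in the same x-z plane).
- spout_tip (a point): End of the teapot's spout, 68 mm from the teapot's axis along its +x, 84 mm above its foot.
- gauge: Fixed scribing gauge on the table beside the wheel, on the side away from the robot: dark foot 70 x 80 x 24 mm, upright post 14 mm thick, 210 mm high, a clamp and a level needle 147 mm above the table. Origin on the table right below the needle's tip, 175 to 183 mm from the wheel's axis; the post is 55 mm along its +x; the needle points along its -x, at the wheel's axis.
- needle_tip (a point): The free sharp end of the gauge's needle, 55 mm from the post's axis, 147 mm above the table, outside the circle of the arms.
- bowl: Bystander: loose white bowl, 100 mm across, 50 mm high, left of the wheel. Origin at the centre of its underside.
- glaze_jar: Bystander: loose grey jar with a black cap, 60 mm across, 75 mm high, right of the wheel. Origin at the centre of its underside.
- spatula: Bystander: loose spatula 200 mm long, lying flat on the table to the right of the wheel. Origin near the middle of its length.
- brush: Bystander: loose brush lying on the left of the table.
- mug: Bystander: loose blue mug, 76 mm across, 90 mm high, on the right of the table. Origin at the centre of its underside.
- vase: Bystander: loose plaster vase, 84 mm across, 115 mm high, on the left of the table. Origin at the centre of its underside.
- clay_weight: Bystander: loose brass weight, 60 mm across, 35 mm high, on the right of the table. Origin at the centre of its underside.
Mind the look-alikes: they are no part of the job. What is shaped like the gauge but yellow is not meant.

How it is judged:
By the outcome, as a careful person would: the job done as asked, in the order asked, and still so for the second after the job is handed in, with the robot touching nothing.
It also fails if it takes over 61 s, if anything falls off the work surface, if the arm or the gripper's body presses on something with over 40 N, if the wrist force passes 120 N, or if a joint passes its speed limit or range.

## Working session

There is one attempt and no reset: what is moved stays moved. The work goes in short steps, Python scripts to look and compute and a tool call to move; the robot and the scene stay as the last step left them, time stands still between calls to the robot, and variables do not carry over. Pictures are saved under pics/ and viewed, at most 10 in all, crops included, and the job is handed in when it is done.

Besides the shell and the picture viewer there is one more tool, called after "Request:" as name(argument=value, ...), one argument or row to a line, values as JSON. apply_moves: Moves the arm, as the interface text tells. Its arguments: {"type":"object","properties":{"rows":{"type":"array"},"jaw":{"type":"number"},"grip_force":{"type":"number"}},"required":["rows"]}

```bash
mkdir -p pics; cat > h.py <<'E'
from workcell import *
import numpy as np, cv2
def snap(n,f):
    p,d=camera(n); cv2.imwrite(f'pics/{f}.png',cv2.cvtColor(p,cv2.COLOR_RGB2BGR)); np.savez(f'pics/{f}.npz',p=p,d=d); return p,d
def world(n,d):
    i=camera_info(n);K=np.array(i['camera_matrix']);R=np.array(i['R']);t=np.array(i['t'])
    v,u=np.mgrid[:d.shape[0],:d.shape[1]]
    c=np.stack([(u-K[0,2])/K[0,0]*d,(v-K[1,2])/K[1,1]*d,d],-1)
    return (c-t)@R
E
python3 - <<'E'
from h import *
snap('top','top1');snap('scene','sc1')
s=state();print(s['clock'],s['tool_pos'],s['orientation'])
a=cv2.imread('pics/top1.png');print(camera_info('top'))
E
```

```text
0.1 [0.22621095 0.47333057 0.1972285 ] [-6.94460006e-01 -3.06361319e+00  1.99329463e-03]
{'camera_matrix': array([[449.83899627,   0.        , 282.64956925],
       [  0.        , 449.83899627, 211.65768651],
       [  0.        ,   0.        ,   1.        ]]), 'R': array([[ 2.79951034e-02, -9.99607732e-01,  8.09580284e-04],
       [-9.89507345e-01, -2.78270564e-02, -1.41777535e-01],
       [ 1.41744449e-01,  3.16799112e-03, -9.89898215e-01]]), 't': array([-0.02081934,  0.60753118,  1.20810303])}
```

View pics/top1.png

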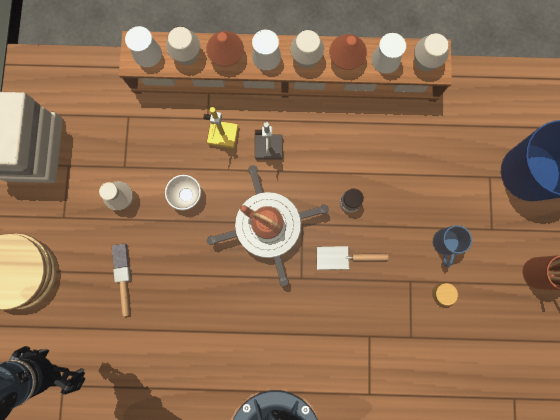

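View pics/sc1.png

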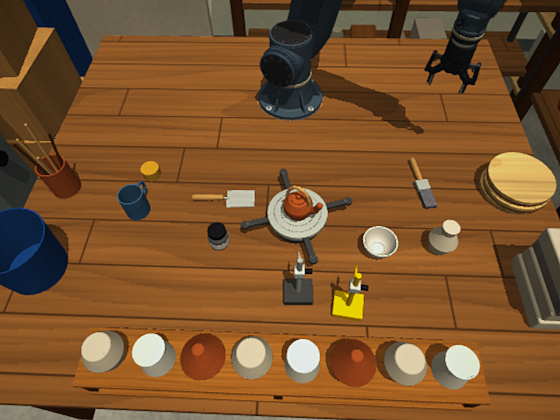

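The top view shows the wheel at about (267,224), with arm ends near (254,171), (323,210), (283,283) and (212,240). There are two gauge-like things: the dark one at (268,147), which is the one meant, and the yellow look-alike at (222,134). I'll check them in a close crop of both views.

```bash
python3 - <<'E'
from h import *
a=cv2.imread('pics/top1.png')[100:300,190:350];b=cv2.imread('pics/sc1.png')[160:310,230:390]
a=cv2.resize(a,(440,550),interpolation=cv2.INTER_CUBIC);b=cv2.resize(b,(355,333),interpolation=cv2.INTER_CUBIC)
o=np.zeros((550,795,3),np.uint8);o[:,:440]=a;o[:333,440:]=b;cv2.imwrite('pics/crop1.png',o)
for n,f in(('top','top1'),('scene','sc1')):
    z=np.load(f'pics/{f}.npz');p=z['p'].astype(int);W=world(n,z['d']);X=W.reshape(-1,3);P=p.reshape(-1,3)
    near=(abs(X[:,0]-.43)<.3)&(abs(X[:,1])<.3)
    # disc rim by height, arms by height
    D=near&(abs(X[:,2]-.061)<.006)
    q=X[D];print(n,'disc/arm',len(q),q.mean(0))
    red=near&(P[:,0]>P[:,1]*1.8)&(P[:,0]>80)&(X[:,2]>.07)
    q=X[red];print('red',len(q),q.mean(0),np.median(q,0))
    hi=near&(X[:,2]>.13);
    for x in np.c_[X[hi],P[hi]][::4]: print(x.round(3))
    for uv in ([(254,171),(323,210),(283,283),(212,240)] if n=='top' else []): print(uv,W[uv[1],uv[0]])
E
```

```text
top disc/arm 3171 [0.566053   0.03356958 0.06114656]
red 0 [nan nan nan] [nan nan nan]
[ 4.300e-01 -8.000e-03  1.282e+00  1.070e+02  1.040e+02  9.600e+01]
[ 4.300e-01 -8.000e-03  1.282e+00  1.000e+02  9.700e+01  8.800e+01]
[ 4.300e-01 -8.000e-03  1.282e+00  9.500e+01  9.500e+01  8.400e+01]
[ 4.300e-01 -8.000e-03  1.282e+00  1.080e+02  1.050e+02  9.500e+01]
[ 4.300e-01 -8.000e-03  1.282e+00  1.080e+02  1.030e+02  9.500e+01]
[ 4.300e-01 -8.000e-03  1.282e+00  1.080e+02  1.040e+02  9.500e+01]
[ 4.300e-01 -8.000e-03  1.282e+00  1.110e+02  1.080e+02  9.800e+01]
[ 4.300e-01 -8.000e-03  1.282e+00  1.090e+02  1.060e+02  9.600e+01]
[ 4.300e-01 -8.000e-03  1.282e+00  1.040e+02  1.000e+02  9.200e+01]
[ 4.300e-01 -8.000e-03  1.282e+00  1.050e+02  1.010e+02  9.200e+01]
[ 4.300e-01 -8.000e-03  1.282e+00  1.040e+02  1.000e+02  9.100e+01]
[ 4.300e-01 -8.000e-03  1.282e+00  1.150e+02  1.120e+02  1.020e+02]
[ 4.300e-01 -8.000e-03  1.282e+00  1.080e+02  1.040e+02  9.500e+01]
[ 4.300e-01 -8.000e-03  1.282e+00  1.140e+02  1.090e+02  1.000e+02]
[ 4.300e-01 -8.000e-03  1.282e+00  1.010e+02  9.700e+01  8.90
[... 25344 characters left out ...]
02 8.00e+01 3.40e+01]
[5.95e-01 3.90e-02 1.30e-01 1.66e+02 7.40e+01 2.70e+01]
[6.00e-01 8.60e-02 1.39e-01 1.37e+02 1.20e+02 1.01e+02]
[6.06e-01 9.60e-02 1.49e-01 1.94e+02 8.80e+01 3.40e+01]
[5.99e-01 3.00e-02 1.30e-01 1.92e+02 9.00e+01 3.70e+01]
[ 0.602  0.086  0.138 82.    41.    25.   ]
[6.08e-01 9.60e-02 1.47e-01 1.77e+02 8.00e+01 3.30e+01]
[ 0.601  0.084  0.131 81.    27.     2.   ]
[6.10e-01 9.40e-02 1.45e-01 1.31e+02 5.80e+01 2.50e+01]
[ 0.605  0.084  0.132 76.    32.    13.   ]
[ 0.612  0.094  0.143 89.    36.    14.   ]
[ 0.609  0.094  0.133 69.    26.     7.   ]<stdin>:12: RuntimeWarning: Mean of empty slice.
  ret = um.true_divide(
  return _methods._mean(a, axis=axis, dtype=dtype,
```

View pics/crop1.png

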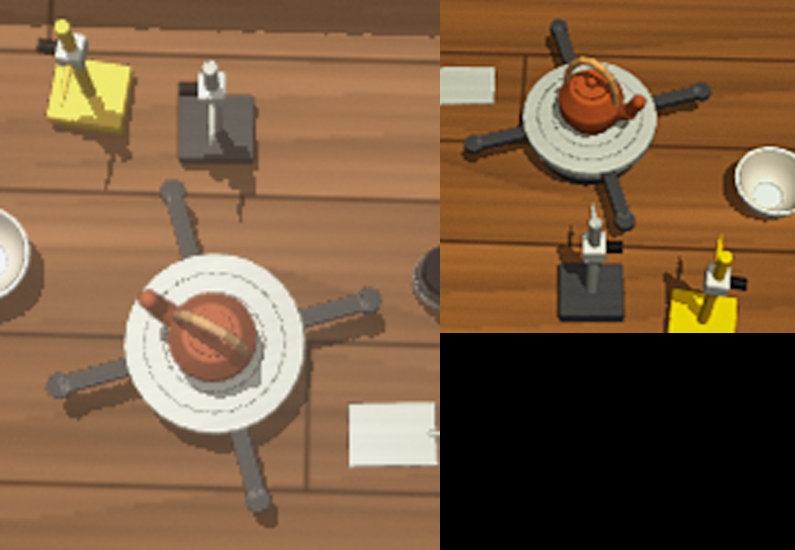

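The crop confirms the choice: the dark gauge is straight ahead of the wheel, and the spout points ahead and to the left, towards the yellow one. So the wheel has to turn about 55–60° clockwise, which means pushing the near arm towards +y.

```bash
cat > fit.py <<'E'
from h import *
from scipy.optimize import least_squares
def analyse(sc,tp,verbose=True):
    out={}
    for n,f in(('top',tp),('scene',sc)):
        z=np.load(f'pics/{f}.npz');ok=(z['d']>.1);X=world(n,z['d'])[ok];P=z['p'][ok].astype(int)
        R,G,B=P.T
        c=np.array([.567,.035])
        for _ in range(3):
            r=np.hypot(*(X[:,:2]-c).T)
            m=(abs(X[:,2]-.062)<.007)&(r<.1)&(R-B<60)&(R>120)   # pale disc
            q=X[m][:,:2]
            h=cv2.convexHull((q*1e4).astype(np.float32)).reshape(-1,2)/1e4
            s=least_squares(lambda p:np.hypot(*(h-p[:2]).T)-.0885,c,loss='soft_l1',f_scale=.002);c=s.x
        r=np.hypot(*(X[:,:2]-c).T);th=np.arctan2(*(X[:,:2]-c).T[::-1])
        am=(r>.105)&(r<.176)&(abs(X[:,2]-.058)<.01)&(abs(R-B)<60)
        ang=np.angle(np.exp(4j*th[am]).mean())/4
        red=(R-B>70)&(X[:,2]>.08)&(X[:,2]<.165)&(r<.1)&(R>1.5*G)
        t=red&(r>.056)
        tip=X[t].mean(0)
        body=red&(X[:,2]<.14)
        wood=(r<.07)&(X[:,2]>.155)
        w=X[wood][:,:2];wc=w.mean(0);u=np.linalg.svd(w-wc)[2][0]
        print(n,'axis',c.round(4),'arms',am.sum(),np.degrees(ang).round(1),'tip',t.sum(),tip.round(4),'bearing',np.degrees(np.arctan2(*(tip[:2]-c)[::-1])).round(1),'hoop',wc.round(4),np.degrees(np.arctan2(u[1],u[0])).round(1))
        g=(X[:,0]>.68)&(X[:,0]<.95)&(abs(X[:,1]-.03)<.05)
        foot=g&(X[:,2]<.03)&(X[:,2]>.018);hi=g&(X[:,2]>.125)
        print(' foot',foot.sum(),X[foot].mean(0).round(4),'hi',hi.sum())
        nd=g&(abs(X[:,2]-.147)<.012)
        o=X[nd];o=o[np.argsort(o[:,0])];print(o[::max(1,len(o)//8)].round(3).tolist())
        top=g&(X[:,2]>.195);print(' post top',top.sum(),X[top].mean(0).round(4) if top.any() else '')
if __name__=='__main__':
    import sys;analyse(sys.argv[1],sys.argv[2])
E
python3 fit.py sc1 top1
```

```text
top axis [0.57   0.0366] arms 693 17.2 tip 29 [0.5992 0.0967 0.1463] bearing 64.1 hoop [0.5702 0.0367] -116.0
 foot 504 [0.7981 0.0416 0.0236] hi 210
[[0.75, 0.044, 0.149], [0.769, 0.044, 0.15], [0.787, 0.045, 0.152], [0.789, 0.037, 0.155], [0.791, 0.039, 0.158], [0.796, 0.047, 0.159], [0.799, 0.073, 0.155], [0.802, 0.069, 0.153], [0.81, 0.032, 0.158]]
 post top 32 [0.8012 0.0437 0.2073]
scene axis [0.5725 0.0361] arms 564 17.1 tip 35 [0.6052 0.0944 0.1402] bearing 60.7 hoop [0.5764 0.0393] 64.8
 foot 640 [0.8071 0.0406 0.0247] hi 230
[[0.749, 0.041, 0.148], [0.795, 0.053, 0.157], [0.802, 0.031, 0.159], [0.805, 0.074, 0.151], [0.808, 0.059, 0.152], [0.81, 0.074, 0.151], [0.817, 0.052, 0.146], [0.817, 0.046, 0.159], [0.818, 0.034, 0.142]]
 post top 37 [0.8054 0.0427 0.2076]
```

Request:
apply_moves(
  rows=[
    [-0.427,-0.386,0,0],
    [-0.427,-0.386,0,0],
    [-0.427,-0.386,0,0],
    [-0.427,-0.386,0,0],
    [-0.427,-0.386,0,0],
    [-0.427,-0.386,0,0],
    [-0.427,-0.386,0,0],
    [-0.427,-0.386,0,0],
    [-0.427,-0.386,0,0],
    [-0.427,-0.386,0,0],
    [-0.427,-0.386,0,0],
    [-0.427,-0.386,0,0],
    [-0.427,-0.386,0,0],
    [-0.427,-0.386,0,0],
    [-0.427,-0.386,0,0],
    [-0.427,-0.386,0,0],
    [-0.427,-0.386,0,0],
  ],
  jaw=0,
)

```text
clock: 1.52
tool_pos: [0.4446, -0.0587, 0.1974]
orientation: [-0.696, -3.062, -0.0]
force: [-0.0, 0.4, 0.1]
grip_width: -0.0
gripper_force: 0.0
```

Request:
apply_moves(
  rows=[
    [0,0,0.165,0],
    [0,0,0.165,0],
    [0,0,0.165,0],
    [0,0,0.165,0],
    [0,0,0.165,0],
    [0,0,0.165,0],
  ],
)

```text
clock: 2.02
tool_pos: [0.4432, -0.0574, 0.0323]
orientation: [-0.691, -3.06, 0.001]
force: [0.2, 0.1, 0.8]
grip_width: 0.001
gripper_force: 0.0
```

```bash
cat > arc.py <<'E'
from h import *
from scipy.spatial.transform import Rotation as Ro
import sys
def arc(a1,n,r=.152,c=(.571,.0363),ramp=None):
    s=state();p=s['tool_pos'];M=Ro.from_rotvec(s['orientation']).as_matrix()
    a0=np.degrees(np.arctan2(p[1]-c[1],p[0]-c[0]))%360;r0=np.hypot(p[0]-c[0],p[1]-c[1])
    print('a0',a0,r0,p,s['force'])
    k=np.linspace(0,1,n+1)[1:];k=np.where(k<.6,k,k); e=1-(1-k)**1.4
    rows=[]
    for t in e:
        a=np.radians(a0+(a1-a0)*t);rr=r0+(r-r0)*t
        d=np.array([c[0]+rr*np.cos(a)-p[0],c[1]+rr*np.sin(a)-p[1],0])
        v=M.T@d; rows.append([round(v[0],4),round(v[1],4),0,0])
    print(rows)
arc(float(sys.argv[1]),int(sys.argv[2]))
E
python3 arc.py 151 20
```

```text
a0 216.25973062170985 0.15843388151225135 [ 0.44324776 -0.05740518  0.0323385 ] [0.20536217 0.05339254 0.76766628]
[[np.float64(0.0105), np.float64(0.0067), 0, 0], [np.float64(0.0203), np.float64(0.0141), 0, 0], [np.float64(0.0292), np.float64(0.022), 0, 0], [np.float64(0.0372), np.float64(0.0303), 0, 0], [np.float64(0.0445), np.float64(0.0389), 0, 0], [np.float64(0.0509), np.float64(0.0478), 0, 0], [np.float64(0.0566), np.float64(0.0568), 0, 0], [np.float64(0.0614), np.float64(0.0658), 0, 0], [np.float64(0.0655), np.float64(0.0748), 0, 0], [np.float64(0.0689), np.float64(0.0837), 0, 0], [np.float64(0.0716), np.float64(0.0925), 0, 0], [np.float64(0.0737), np.float64(0.1009), 0, 0], [np.float64(0.0753), np.float64(0.109), 0, 0], [np.float64(0.0764), np.float64(0.1168), 0, 0], [np.float64(0.077), np.float64(0.124), 0, 0], [np.float64(0.0773), np.float64(0.1307), 0, 0], [np.float64(0.0773), np.float64(0.1368), 0, 0], [np.float64(0.0771), np.float64(0.1421), 0, 0], [np.float64(0.0768), np.float64(0.1463), 0, 0], [np.float64(0.0766), np.float64(0.1489), 0, 0]]
```

Request:
apply_moves(
  rows=[
    [0.0105,0.0067,0,0],
    [0.02,0.014,0,0],
    [0.029,0.022,0,0],
    [0.037,0.03,0,0],
    [0.0445,0.039,0,0],
    [0.051,0.048,0,0],
    [0.0565,0.057,0,0],
    [0.0615,0.066,0,0],
    [0.0655,0.075,0,0],
    [0.069,0.084,0,0],
    [0.0715,0.0925,0,0],
    [0.0735,0.101,0,0],
    [0.0755,0.109,0,0],
    [0.0765,0.117,0,0],
    [0.077,0.124,0,0],
    [0.077,0.131,0,0],
    [0.077,0.137,0,0],
    [0.077,0.142,0,0],
    [0.077,0.146,0,0],
    [0.0765,0.149,0,0],
  ],
)

```text
clock: 3.68
tool_pos: [0.4405, 0.109, 0.0327]
orientation: [-0.694, -3.064, 0.0]
force: [-0.3, -0.3, -0.4]
grip_width: 0.001
gripper_force: 0.0
```

```bash
python3 - <<'E'
from h import *
snap('top','top2');snap('scene','sc2');s=state();print(s['clock'],s['tool_pos'],s['force'])
E
python3 fit.py sc2 top2
```

```text
3.7833 [0.44072152 0.1089156  0.03277761] [ 1.17164676 -0.58443845  0.14128215]
top axis [0.5701 0.0365] arms 582 16.9 tip 29 [0.5992 0.0967 0.1462] bearing 64.2 hoop [0.5702 0.0367] -116.2
 foot 503 [0.7981 0.0418 0.0236] hi 209
[[0.751, 0.041, 0.149], [0.767, 0.044, 0.155], [0.787, 0.045, 0.152], [0.789, 0.048, 0.145], [0.791, 0.045, 0.156], [0.796, 0.053, 0.157], [0.799, 0.063, 0.154], [0.804, 0.061, 0.15], [0.815, 0.053, 0.157]]
 post top 34 [0.8007 0.0437 0.2072]
scene axis [0.5726 0.0362] arms 566 17.2 tip 35 [0.6053 0.0944 0.1409] bearing 60.7 hoop [0.5757 0.0388] 64.8
 foot 630 [0.807  0.0406 0.0245] hi 230
[[0.748, 0.041, 0.146], [0.792, 0.053, 0.157], [0.799, 0.063, 0.156], [0.804, 0.071, 0.156], [0.807, 0.074, 0.15], [0.809, 0.039, 0.158], [0.816, 0.032, 0.148], [0.817, 0.051, 0.147], [0.818, 0.047, 0.148]]
 post top 39 [0.8059 0.0426 0.2078]
```

View pics/top2.png

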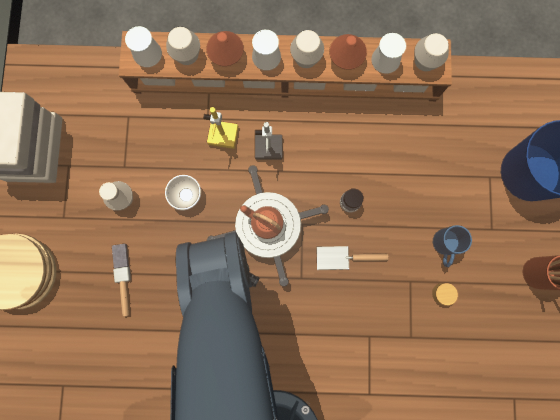

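The wheel has not moved: the spout is still at about (245,210). The fingers are hidden under the arm near (250,280), so I'll check where they are in the scene view.

```bash
python3 - <<'E'
from h import *
b=cv2.imread('pics/sc2.png')[110:260,200:400];cv2.imwrite('pics/crop2.png',cv2.resize(b,(800,600),interpolation=cv2.INTER_CUBIC))
E
```

```text
(no output)
```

View pics/crop2.png

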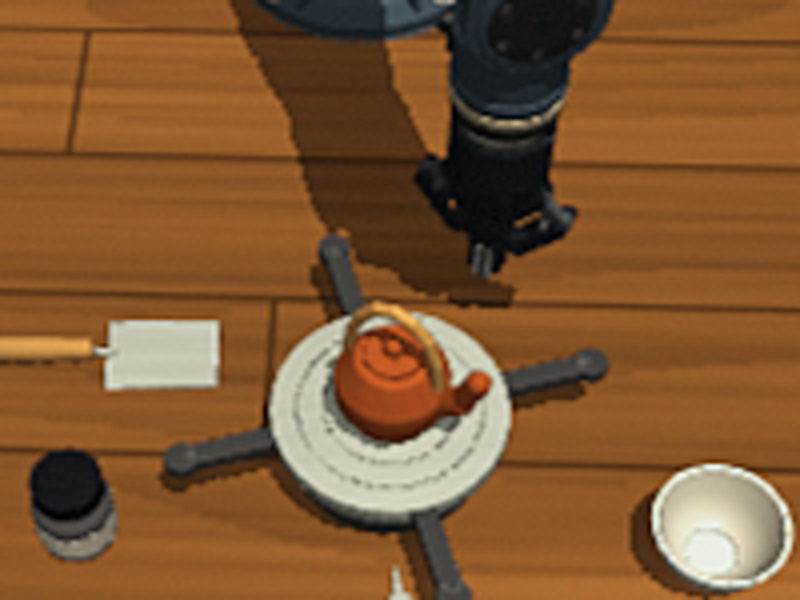

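```bash
python3 - <<'E'
from h import *
z=np.load('pics/sc2.npz');W=world('scene',z['d'])
i=camera_info('scene');K=np.array(i['camera_matrix']);R=np.array(i['R']);t=np.array(i['t'])
def pr(p):
    c=R@np.array(p)+t;return (K@c/c[2])[:2].round(1)
print('TCP proj',pr([.4407,.1089,.0328]),'at z .1',pr([.4407,.1089,.1]))
for u,v in [(321,177),(321,174),(322,171),(318,176),(320,168),(283,171),(284,173)]: print(u,v,W[v,u].round(3),z['p'][v,u])
s=state();print(s['q'],s['grip_width'],s['force'])
E
```

```text
TCP proj [319.8 182.5] at z .1 [321.3 169.4]
321 177 [0.454 0.109 0.08 ] [76 75 73]
321 174 [0.454 0.108 0.094] [54 51 50]
322 171 [0.456 0.11  0.112] [17 19 19]
318 176 [0.452 0.1   0.081] [73 64 59]
320 168 [0.448 0.104 0.116] [ 9 12 13]
283 171 [ 0.417 -0.01   0.058] [76 73 68]
284 173 [ 0.429 -0.007  0.063] [86 83 79]
[ 2.42354322e-01  2.41594173e-01 -4.67462694e-01  8.61637805e-01
 -1.04661535e-04  6.87906890e-01] 0.0007506877960454465 [ 1.17164676 -0.58443845  0.14128215]
```

```bash
python3 - <<'E'
from h import *
z=np.load('pics/sc2.npz');W=world('scene',z['d'])
for v in range(172,186): print(v,[(int(u),*W[v,u].round(3).tolist()) for u in range(317,325,2)])
print(z['p'][174:184,314:328].sum(-1)//3)
E
```

```text
172 [(317, 0.446, 0.096, 0.093), (319, 0.451, 0.102, 0.1), (321, 0.453, 0.108, 0.102), (323, 0.458, 0.113, 0.11)]
173 [(317, 0.445, 0.096, 0.087), (319, 0.45, 0.102, 0.093), (321, 0.453, 0.108, 0.098), (323, 0.452, 0.114, 0.096)]
174 [(317, 0.444, 0.097, 0.081), (319, 0.449, 0.103, 0.088), (321, 0.454, 0.108, 0.094), (323, 0.451, 0.115, 0.09)]
175 [(317, 0.446, 0.097, 0.078), (319, 0.452, 0.103, 0.086), (321, 0.453, 0.109, 0.087), (323, 0.452, 0.115, 0.087)]
176 [(317, 0.39, 0.103, 0.001), (319, 0.451, 0.103, 0.08), (321, 0.453, 0.109, 0.082), (323, 0.453, 0.115, 0.083)]
177 [(317, 0.394, 0.103, 0.0), (319, 0.453, 0.103, 0.077), (321, 0.454, 0.109, 0.08), (323, 0.451, 0.116, 0.075)]
178 [(317, 0.397, 0.103, -0.0), (319, 0.45, 0.104, 0.069), (321, 0.455, 0.11, 0.075), (323, 0.397, 0.123, -0.0)]
179 [(317, 0.403, 0.102, 0.002), (319, 0.403, 0.109, 0.002), (321, 0.401, 0.116, -0.0), (323, 0.4, 0.123, -0.001)]
180 [(317, 0.407, 0.102, 0.001), (319, 0.403, 0.109, -0.004), (321, 0.406, 0.116, 0.001), (323, 0.406, 0.122, 0.001)]
181 [(317, 0.409, 0.103, -0.002), (319, 0.412, 0.109, 0.003), 
[... 278 characters left out ...]
.122, -0.0)]
184 [(317, 0.423, 0.102, 0.0), (319, 0.423, 0.109, 0.001), (321, 0.421, 0.116, -0.001), (323, 0.421, 0.122, -0.001)]
185 [(317, 0.422, 0.103, -0.006), (319, 0.426, 0.109, -0.001), (321, 0.425, 0.116, -0.001), (323, 0.428, 0.122, 0.002)]
[[44 45 36 13 49 70 40 51 62 26 10  4 43 77]
 [42 42 34 11 54 67 35 61 63 22  4 12 53 81]
 [43 45 43 37 65 58 35 70 60 18  5 50 83 84]
 [44 44 44 47 77 58 36 74 57  8 17 69 91 86]
 [42 44 44 44 55 43 40 70 76 55 65 80 87 84]
 [41 41 43 40 40 39 40 55 76 84 84 84 82 82]
 [39 40 39 38 39 39 38 40 51 58 56 74 85 84]
 [42 43 40 44 42 42 42 42 44 43 40 53 61 56]
 [49 47 47 49 47 47 46 46 47 47 49 46 44 42]
 [49 51 50 50 49 49 50 49 50 48 49 49 47 44]]
```

The camera puts the fingertip at z ≈ 0.069, not the reported 0.033, so it passed over the arm. I'll go back, descend further, and check with the camera.

Request:
apply_moves(
  rows=[
    [0,0,-0.04,0],
    [-0.077,-0.15,-0.04,0],
    [-0.077,-0.15,-0.04,0],
    [-0.077,-0.15,-0.04,0],
    [-0.077,-0.15,-0.04,0],
    [-0.077,-0.15,-0.04,0],
    [-0.077,-0.15,-0.04,0],
    [-0.077,-0.15,0,0],
    [-0.077,-0.15,0.01,0],
    [-0.077,-0.15,0.02,0],
    [-0.077,-0.15,0.02,0],
    [-0.077,-0.15,0.02,0],
  ],
)

```text
clock: 4.78
tool_pos: [0.4447, -0.0588, 0.0126]
orientation: [-0.692, -3.063, 0.0]
force: [0.6, -0.5, 0.2]
grip_width: 0.002
gripper_force: 0.0
```

```bash
cat > tip.py <<'E'
from h import *
p,d=snap('scene','tipchk');W=world('scene',d);s=state();T=s['tool_pos']
m=(np.hypot(W[...,0]-T[0]-.005,W[...,1]-T[1])<.025)&(W[...,2]>.012)&(W[...,2]<.12)&(d>.1)
q=W[m];q=q[np.argsort(q[:,2])];print(T,s['force'],s['clock'],len(q));print(q[:12].round(3).tolist())
E
python3 tip.py
```

```text
[ 0.44529592 -0.05903271  0.01315597] [ 0.2476892  -0.50782903 -0.00468288] 4.8333 137
[[0.453, -0.063, 0.051], [0.458, -0.056, 0.051], [0.455, -0.066, 0.053], [0.459, -0.06, 0.053], [0.456, -0.053, 0.054], [0.453, -0.069, 0.056], [0.45, -0.069, 0.057], [0.454, -0.056, 0.057], [0.455, -0.063, 0.058], [0.459, -0.056, 0.058], [0.448, -0.073, 0.059], [0.46, -0.059, 0.059]]
```

Request:
apply_moves(
  rows=[
    [0,0,0.005,0],
    [0,0,0.01,0],
    [0,0,0.01,0],
    [0,0,0.01,0],
  ],
)

```text
clock: 5.17
tool_pos: [0.445, -0.0598, 0.0027]
orientation: [-0.694, -3.064, 0.0]
force: [-0.4, -0.6, -0.3]
grip_width: -0.0
gripper_force: 0.0
```

```bash
python3 tip.py; python3 arc.py 151 20 | sed 's/np.float64//g'
```

```text
[ 0.44515737 -0.05984901  0.00285855] [-0.13234948 -0.43581803  0.64543657] 5.2167 153
[[0.457, -0.057, 0.04], [0.457, -0.06, 0.04], [0.455, -0.057, 0.042], [0.451, -0.07, 0.042], [0.455, -0.054, 0.043], [0.456, -0.066, 0.043], [0.456, -0.063, 0.044], [0.445, -0.073, 0.045], [0.454, -0.051, 0.046], [0.455, -0.066, 0.048], [0.46, -0.06, 0.049], [0.457, -0.057, 0.05]]
a0 217.38133564371503 0.1583698182992427 [ 0.44515737 -0.05984901  0.00285855] [-0.13234948 -0.43581803  0.64543657]
[[(0.0108), (0.0066), 0, 0], [(0.0209), (0.0139), 0, 0], [(0.0301), (0.0217), 0, 0], [(0.0385), (0.03), 0, 0], [(0.046), (0.0387), 0, 0], [(0.0527), (0.0476), 0, 0], [(0.0585), (0.0566), 0, 0], [(0.0636), (0.0658), 0, 0], [(0.0678), (0.0749), 0, 0], [(0.0714), (0.0839), 0, 0], [(0.0742), (0.0928), 0, 0], [(0.0765), (0.1014), 0, 0], [(0.0781), (0.1096), 0, 0], [(0.0793), (0.1175), 0, 0], [(0.08), (0.1248), 0, 0], [(0.0803), (0.1316), 0, 0], [(0.0803), (0.1378), 0, 0], [(0.0802), (0.1432), 0, 0], [(0.0799), (0.1475), 0, 0], [(0.0796), (0.1502), 0, 0]]
```

Request:
apply_moves(
  rows=[
    [0.011,0.0065,0,0],
    [0.021,0.014,0,0],
    [0.03,0.0215,0,0],
    [0.0385,0.03,0,0],
    [0.046,0.0385,0,0],
    [0.0525,0.0475,0,0],
    [0.0585,0.0565,0,0],
    [0.0635,0.066,0,0],
    [0.068,0.075,0,0],
    [0.0715,0.084,0,0],
    [0.074,0.093,0,0],
    [0.0765,0.1015,0,0],
    [0.078,0.1095,0,0],
    [0.079,0.1175,0,0],
    [0.08,0.125,0,0],
    [0.08,0.1315,0,0],
    [0.08,0.138,0,0],
    [0.08,0.143,0,0],
    [0.08,0.1475,0,0],
    [0.0795,0.15,0,0],
  ],
)

```text
clock: 6.88
tool_pos: [0.4382, 0.1103, 0.0027]
orientation: [-0.694, -3.063, -0.0]
force: [-0.6, -0.8, -0.1]
grip_width: -0.001
gripper_force: 0.4
```

```bash
python3 - <<'E'
from h import *
snap('top','top3');snap('scene','sc3');s=state();print(s['clock'],s['tool_pos'],s['force'])
E
python3 fit.py sc3 top3
```

```text
6.9833 [0.43834318 0.11008992 0.00275665] [-0.21644795  0.61743273 -0.91356894]
top axis [0.57   0.0365] arms 516 -38.9 tip 29 [0.6363 0.0451 0.1472] bearing 7.4 hoop [0.5689 0.0359] -172.2
 foot 502 [0.7985 0.0416 0.0235] hi 210
[[0.751, 0.044, 0.147], [0.767, 0.044, 0.149], [0.784, 0.042, 0.152], [0.789, 0.053, 0.145], [0.791, 0.032, 0.141], [0.796, 0.063, 0.149], [0.799, 0.032, 0.159], [0.802, 0.032, 0.156], [0.806, 0.066, 0.15]]
 post top 32 [0.801  0.0439 0.2076]
scene axis [0.572  0.0361] arms 603 -38.6 tip 36 [0.6408 0.0449 0.1453] bearing 7.3 hoop [0.5851 0.0366] 9.4
 foot 632 [0.8071 0.0406 0.0246] hi 228
[[0.75, 0.041, 0.15], [0.793, 0.051, 0.158], [0.801, 0.061, 0.153], [0.805, 0.068, 0.156], [0.808, 0.071, 0.152], [0.81, 0.064, 0.149], [0.816, 0.049, 0.15], [0.817, 0.051, 0.153], [0.818, 0.047, 0.148]]
 post top 38 [0.8058 0.0428 0.208 ]
```

View pics/sc3.png

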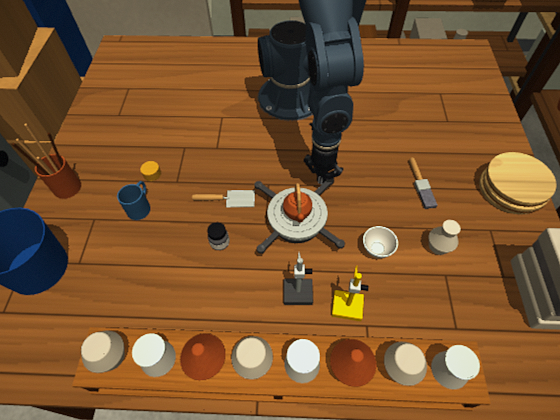

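The wheel turned about 56° and the spout is now nearly on the needle. About 5.5° remains.

```bash
python3 arc.py 145.6 12 | sed 's/np.float64//g'
```

```text
a0 150.91514302722314 0.1517984966383549 [0.43834318 0.11008992 0.00275665] [-0.21644795  0.61743273 -0.91356894]
[[(-0.0001), (0.0016), 0, 0], [(-0.0002), (0.0032), 0, 0], [(-0.0003), (0.0047), 0, 0], [(-0.0004), (0.0061), 0, 0], [(-0.0005), (0.0074), 0, 0], [(-0.0007), (0.0087), 0, 0], [(-0.0008), (0.0099), 0, 0], [(-0.0009), (0.011), 0, 0], [(-0.0011), (0.012), 0, 0], [(-0.0012), (0.0129), 0, 0], [(-0.0013), (0.0136), 0, 0], [(-0.0013), (0.014), 0, 0]]
```

Request:
apply_moves(
  rows=[
    [0,0.0016,0,0],
    [0,0.003,0,0],
    [0,0.0045,0,0],
    [0,0.006,0,0],
    [-0.0005,0.0075,0,0],
    [-0.0005,0.0085,0,0],
    [-0.001,0.01,0,0],
    [-0.001,0.011,0,0],
    [-0.001,0.012,0,0],
    [-0.001,0.013,0,0],
    [-0.001,0.0135,0,0],
    [-0.001,0.014,0,0],
    [-0.001,0.014,0,0],
  ],
)

```text
clock: 8.07
tool_pos: [0.4451, 0.122, 0.0028]
orientation: [-0.694, -3.064, -0.0]
force: [-0.5, -1.2, -0.0]
grip_width: 0.001
gripper_force: 0.2
```

```bash
cat > fine.py <<'E'
from h import *
import sys
f=sys.argv[1]
snap('top','t'+f);snap('scene','s'+f);print(state()['clock'],state()['tool_pos'])
c=np.array([.571,.0363])
for n,g in(('top','t'+f),('scene','s'+f)):
    z=np.load(f'pics/{g}.npz');ok=z['d']>.1;X=world(n,z['d'])[ok];R,G,B=z['p'][ok].astype(int).T
    r=np.hypot(*(X[:,:2]-c).T)
    w=X[(r<.06)&(X[:,2]>.172)][:,:2];k=np.polyfit(w[:,0],w[:,1],1)
    hoop=np.degrees(np.arctan(k[0]))
    red=(R-B>70)&(R>1.5*G)&(X[:,2]>.08)&(X[:,2]<.16)&(r<.1)
    tip=X[red&(X[:,0]>c[0]+.055)];T=np.array([(tip[:,0].max()+tip[:,0].min())/2,(tip[:,1].max()+tip[:,1].min())/2])
    b=X[red&(r<.05)];by=(b[:,1].max()+b[:,1].min())/2
    nd=X[(X[:,0]>.74)&(X[:,0]<.78)&(abs(X[:,1]-.04)<.02)&(abs(X[:,2]-.147)<.012)]
    P=X[(X[:,0]>.76)&(X[:,0]<.84)&(X[:,2]>.195)&(abs(X[:,1]-.04)<.03)].mean(0)
    N=nd.mean(0)
    print(n,'hoop',hoop.round(1),w.mean(0).round(4),len(w),'y on hoop line at c.x',np.polyval(k,c[0]).round(4),'at needle x',np.polyval(k,.75).round(4),'tip',T.round(4),'body y',by.round(4),'needle',N.round(4),len(nd),'post',P[:2].round(4))
E
python3 fine.py 4; python3 fit.py s4 t4|grep axis
```

```text
8.1667 [0.44505263 0.12203978 0.0027956 ]
top hoop 4.4 [0.5706 0.0362] 75 y on hoop line at c.x 0.0362 at needle x 0.05 tip [0.638  0.0388] body y 0.0364 needle [0.7643 0.0427 0.1497] 23 post [0.8007 0.0438]
scene hoop 2.6 [0.5797 0.0356] 52 y on hoop line at c.x 0.0352 at needle x 0.0432 tip [0.638  0.0395] body y 0.0365 needle [0.7591 0.0414 0.1497] 10 post [0.8057 0.0428]
top axis [0.5701 0.0367] arms 519 -44.1 tip 33 [0.6374 0.0391 0.1466] bearing 2.0 hoop [0.5691 0.0358] -176.8
scene axis [0.5728 0.0359] arms 596 -43.6 tip 38 [0.6407 0.0399 0.1443] bearing 3.4 hoop [0.5857 0.0359] 4.1
```

Request:
apply_moves(
  rows=[
    [0,-0.006,0,0],
    [0,-0.02,0,0],
    [0,-0.035,0,0],
    [0,-0.035,-0.03,0],
    [0,-0.035,-0.07,0],
    [0,-0.035,-0.11,0],
    [0,-0.035,-0.15,0],
    [0,-0.035,-0.19,0],
    [0,-0.035,-0.23,0],
    [0,-0.035,-0.27,0],
    [0,-0.035,-0.3,0],
    [0,-0.035,-0.3,0],
  ],
)

```text
clock: 9.17
tool_pos: [0.4313, 0.0898, 0.3084]
orientation: [0.693, 3.056, 0.005]
force: [-0.9, -0.3, -1.6]
grip_width: -0.002
gripper_force: 0.0
```

```bash
python3 -c "
from h import *
print(camera_info('wrist'))"; python3 fine.py 5; python3 fit.py s5 t5|grep axis
```

```text
{'camera_matrix': array([[361.93334052,   0.        , 281.36427592],
       [  0.        , 361.93334052, 212.21027418],
       [  0.        ,   0.        ,   1.        ]]), 'tool_from_camera': array([[ 1.23918894e-04, -9.55940894e-01, -2.93559179e-01,
         7.46473812e-02],
       [ 9.99999991e-01,  1.00763095e-04,  9.40026121e-05,
        -2.19049290e-05],
       [-6.02810094e-05, -2.93559188e-01,  9.55940897e-01,
        -1.76829758e-01],
       [ 0.00000000e+00,  0.00000000e+00,  0.00000000e+00,
         1.00000000e+00]])}
9.2667 [0.43005504 0.08971686 0.30351247]
top hoop 4.5 [0.5713 0.036 ] 74 y on hoop line at c.x 0.0359 at needle x 0.05 tip [0.6368 0.0387] body y 0.0352 needle [0.7645 0.0426 0.1493] 23 post [0.8007 0.0437]
scene hoop 2.9 [0.5802 0.0356] 55 y on hoop line at c.x 0.0352 at needle x 0.0442 tip [0.6376 0.0395] body y 0.0365 needle [0.7591 0.0414 0.1497] 10 post [0.8054 0.0428]
top axis [0.5701 0.0368] arms 523 -44.1 tip 31 [0.6368 0.0391 0.1469] bearing 2.0 hoop [0.5689 0.0359] -176.7
scene axis [0.5725 0.0362] arms 564 -44.0 tip 36 [0.6409 0.0396 0.1452] bearing 2.8 hoop [0.5862 0.0359] 3.9
```

Request:
apply_moves(
  rows=[
    [-0.103,0.016,0,0],
    [-0.103,0.016,0,0],
    [-0.103,0.016,0,0],
    [-0.103,0.016,0,0],
    [-0.103,0.016,0,0],
    [-0.103,0.016,0,0],
    [-0.103,0.016,0,0],
    [-0.103,0.016,0,0],
  ],
)

```text
clock: 9.93
tool_pos: [0.5288, 0.0606, 0.303]
orientation: [-0.694, -3.064, 0.0]
force: [-0.4, 0.7, 1.0]
grip_width: -0.004
gripper_force: 0.0
```

```bash
cat > wr.py <<'E'
from h import *
import sys
from scipy.spatial.transform import Rotation as Ro
s=state();f=sys.argv[1]
p,d=snap('wrist',f)
M=np.eye(4);M[:3,:3]=Ro.from_rotvec(s['orientation']).as_matrix();M[:3,3]=s['tool_pos']
np.save(f'pics/{f}_M.npy',M@np.array(camera_info('wrist')['tool_from_camera']));print(s['tool_pos'],s['clock'])
E
python3 wr.py w1
```

```text
[0.52882764 0.06058315 0.30301694] 9.9333
```

View pics/w1.png

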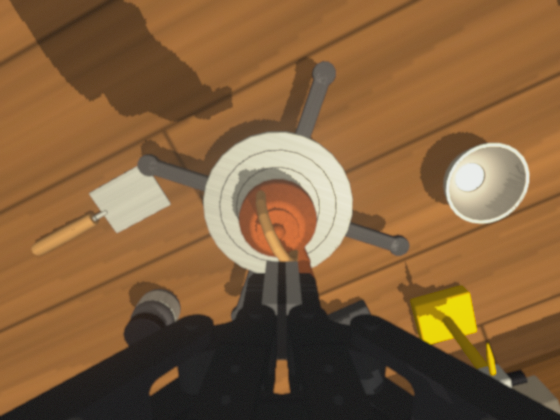

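The wrist view shows the wheel at (278,205), but the fingers hide the gauge. I'll shift forward so that both the pot and the needle are visible.

Request:
apply_moves(
  rows=[
    [-0.12,0.047,0,0],
    [-0.12,0.047,0,0],
    [-0.12,0.047,0,0],
    [-0.12,0.047,0,0],
    [-0.12,0.047,0,0],
    [-0.12,0.047,0,0],
    [-0.12,0.047,0,0],
    [-0.12,0.047,0,0],
  ],
)

```text
clock: 10.65
tool_pos: [0.657, 0.0514, 0.3045]
orientation: [0.693, 3.063, 0.001]
force: [0.1, 0.8, -0.4]
grip_width: -0.002
gripper_force: 0.0
```

```bash
python3 wr.py w2
```

```text
[0.65703976 0.05135668 0.30446511] 10.65
```

View pics/w2.png

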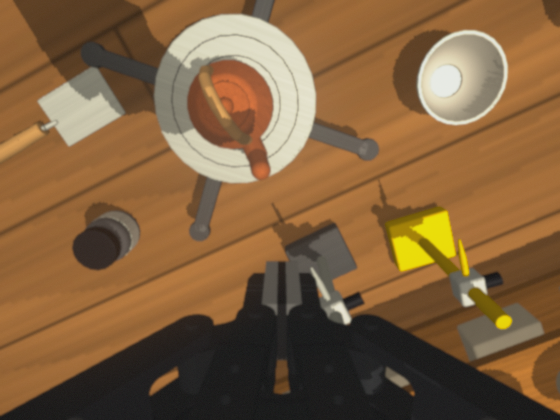

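The spout tip is at about (262,170), the hoop runs from (206,68) to (246,137), and the needle runs from (313,268) to (335,310) beside the finger. I'll fit the bearings from depth.

```bash
cat > wa.py <<'E'
from h import *
import sys
from scipy.optimize import least_squares
f=sys.argv[1]
z=np.load(f'pics/{f}.npz');M=np.load(f'pics/{f}_M.npy');d=z['d'];K=np.array(camera_info('wrist')['camera_matrix'])
v,u=np.mgrid[:420,:560];C=np.stack([(u-K[0,2])/K[0,0]*d,(v-K[1,2])/K[1,1]*d,d],-1)
X=C@M[:3,:3].T+M[:3,3];I=z['p'].astype(int);R,G,B=I[...,0],I[...,1],I[...,2];ok=d>.1
tab=X[ok&(u>300)&(v<20)][:,2];dz=np.median(tab);print('table z',dz);X[...,2]-=dz
pale=ok&(abs(X[...,2]-.062)<.006)&(R-B<60)&(R>110)&(u>150)&(u<320)&(v<190)
h=cv2.convexHull((X[pale][:,:2]*1e4).astype(np.float32)).reshape(-1,2)/1e4
s=least_squares(lambda p:np.hypot(*(h-p[:2]).T)-p[2],[.57,.036,.09],loss='soft_l1',f_scale=.002);c=s.x[:2];print('axis',s.x.round(4))
r=np.hypot(X[...,0]-c[0],X[...,1]-c[1])
b=lambda q:np.degrees(np.arctan2(q[1],q[0])).round(2)
w=X[ok&(X[...,2]>.17)&(r<.06)];wc=w[:,:2].mean(0);e=np.linalg.svd(w[:,:2]-wc)[2][0]; e*=np.sign(e[0]); print('hoop',len(w),wc.round(4),b(e))
red=ok&(R>1.6*G)&(X[...,2]>.075)&(X[...,2]<.165)
sp=red&(r>.048)&(r<.085);q=X[sp];t=X[red&(r>.06)&(r<.085)]
print('spout tip',len(t),t.mean(0).round(4),'bearing from axis',b(t.mean(0)[:2]-c))
bd=red&(r<.046)&(X[...,2]<.13)
hb=X[red&(r<.047)&(abs(X[...,2]-.11)<.02)][:,:2];sb=least_squares(lambda p:np.hypot(*(hb-p[:2]).T)-p[2],[*c,.04],loss='soft_l1',f_scale=.002).x;print('body',len(hb),sb.round(4))
ball=np.zeros(d.shape,bool)
nd=ok&(abs(X[...,2]-.147)<.012)&(X[...,0]>.74)&(X[...,0]<.80)&(abs(X[...,1]-.04)<.02)
n=X[nd];o=n[np.argsort(n[:,0])];print('needle',len(n),o[:4].round(4).tolist());k=np.polyfit(n[:,0],n[:,1],1);print('needle dir',np.degrees(k[0]).round(2),'y at .75',np.polyval(k,.75).round(4),'y at axis',np.polyval(k,c[0]).round(4),'bearing needle(.75) from axis',b(np.array([.75,np.polyval(k,.75)])-c),'bearing of mean',b(n.mean(0)[:2]-c))
E
python3 wa.py w2
```

```text
table z 0.0008098816458534941
axis [0.5708 0.0359 0.0897]
hoop 781 [0.572  0.0361] 2.65
spout tip 231 [0.6371 0.0399 0.1472] bearing from axis 3.4
body 2507 [0.5734 0.0362 0.0335]
needle 486 [[0.7478, 0.0414, 0.1465], [0.7478, 0.0412, 0.1486], [0.7484, 0.0421, 0.1484], [0.7485, 0.04, 0.1464]]
needle dir 13.57 y at .75 0.0377 y at axis -0.0047 bearing needle(.75) from axis 0.57 bearing of mean 2.57
```

Teapot yaw is about 3.0° and the needle's bearing about 1.7°. One small nudge of about 1.3° clockwise remains.

Request:
apply_moves(
  rows=[
    [0.22,-0.063,0,0],
    [0.22,-0.063,0,0],
    [0.22,-0.063,0,0],
    [0.22,-0.063,0,0],
    [0.22,-0.063,0,0],
    [0.22,-0.063,0,0],
    [0.22,-0.063,0,0],
    [0.22,-0.063,0,0],
    [0.22,-0.063,0.04,0],
    [0.22,-0.063,0.08,0],
    [0.22,-0.063,0.12,0],
    [0.22,-0.063,0.16,0],
    [0.22,-0.063,0.2,0],
    [0.22,-0.063,0.24,0],
    [0.22,-0.063,0.27,0],
    [0.22,-0.063,0.29,0],
    [0.22,-0.063,0.302,0],
    [0.22,-0.063,0.302,0],
    [0.22,-0.063,0.302,0],
  ],
)

```text
clock: 12.28
tool_pos: [0.4329, 0.0888, 0.0005]
orientation: [-0.695, -3.063, 0.001]
force: [-0.3, 0.1, -0.1]
grip_width: 0.001
gripper_force: 0.0
```

```bash
python3 - <<'E'
from h import *
from scipy.spatial.transform import Rotation as Ro
s=state();M=Ro.from_rotvec(s['orientation']).as_matrix();p=s['tool_pos']
print(p)
for t in ((.4451,.1221),(.4470,.1250)): print(M.T@(np.array([*t,p[2]])-p))
E
```

```text
[0.43285383 0.08882691 0.00050957]
[ 3.30942618e-03  3.53003403e-02 -2.71282793e-05]
[ 2.84671526e-03  3.87363100e-02 -3.03943359e-05]
```

Request:
apply_moves(
  rows=[
    [0.003,0.01,0,0],
    [0.003,0.02,0,0],
    [0.003,0.028,0,0],
    [0.003,0.032,0,0],
    [0.003,0.034,0,0],
    [0.003,0.0355,0,0],
    [0.003,0.0365,0,0],
    [0.003,0.0375,0,0],
    [0.003,0.0385,0,0],
    [0.003,0.0387,0,0],
    [0.003,0.0387,0,0],
    [0.003,0.0387,0,0],
  ],
)

```text
clock: 13.28
tool_pos: [0.4466, 0.1252, 0.0008]
orientation: [-0.695, -3.064, 0.0]
force: [0.0, -0.5, 1.0]
grip_width: -0.001
gripper_force: 0.3
```

Request:
apply_moves(
  rows=[
    [0,-0.005,0,0],
    [0,-0.02,0,0],
    [0,-0.037,0,0],
    [0,-0.037,-0.03,0],
    [0,-0.037,-0.07,0],
    [0,-0.037,-0.11,0],
    [0,-0.037,-0.15,0],
    [0,-0.037,-0.19,0],
    [0,-0.037,-0.23,0],
    [0,-0.037,-0.27,0],
    [0,-0.037,-0.304,0],
    [-0.22,0.026,-0.304,0],
    [-0.22,0.026,-0.304,0],
    [-0.22,0.026,-0.304,0],
    [-0.22,0.026,-0.304,0],
    [-0.22,0.026,-0.304,0],
    [-0.22,0.026,-0.304,0],
    [-0.22,0.026,-0.304,0],
    [-0.22,0.026,-0.304,0],
    [-0.22,0.026,-0.304,0],
  ],
)

```text
clock: 14.95
tool_pos: [0.6557, 0.0538, 0.3046]
orientation: [-0.694, -3.063, 0.0]
force: [0.8, 0.1, 0.1]
grip_width: 0.001
gripper_force: 0.0
```

```bash
python3 wr.py w3; python3 wa.py w3; python3 fine.py 6; python3 fit.py s6 t6|grep axis
```

```text
[0.65565448 0.05380906 0.304633  ] 14.95
table z 0.0007961937634401173
axis [0.5707 0.036  0.0896]
hoop 847 [0.577  0.0352] -5.24
spout tip 228 [0.6372 0.0383 0.1473] bearing from axis 2.01
body 2464 [0.5735 0.0362 0.0336]
needle 409 [[0.7479, 0.0417, 0.1481], [0.7481, 0.0406, 0.1466], [0.7485, 0.0404, 0.148], [0.749, 0.0413, 0.1479]]
needle dir 15.45 y at .75 0.0373 y at axis -0.0111 bearing needle(.75) from axis 0.42 bearing of mean 2.79
15.1 [0.65537592 0.05415032 0.30595801]
top axis [0.5703 0.0367] arms 292 44.6 tip 0 [nan nan nan] bearing nan hoop [0.5717 0.0438] -172.8
scene axis [0.5727 0.0363] arms 574 44.6 tip 37 [0.6411 0.0378 0.1454] bearing 1.2 hoop [0.6174 0.0179] 152.5Traceback (most recent call last):
  File "fine.py", line 12, in <module>
    tip=X[red&(X[:,0]>c[0]+.055)];T=np.array([(tip[:,0].max()+tip[:,0].min())/2,(tip[:,1].max()+tip[:,1].min())/2])
                                               ~~~~~~~~~~~~^^
    return umr_maximum(a, axis, None, out, keepdims, initial, where)
ValueError: zero-size array to reduction operation maximum which has no identity
fit.py:20: RuntimeWarning: Mean of empty slice.
  tip=X[t].mean(0)
  ret = um.true_divide(
```

View pics/w3.png

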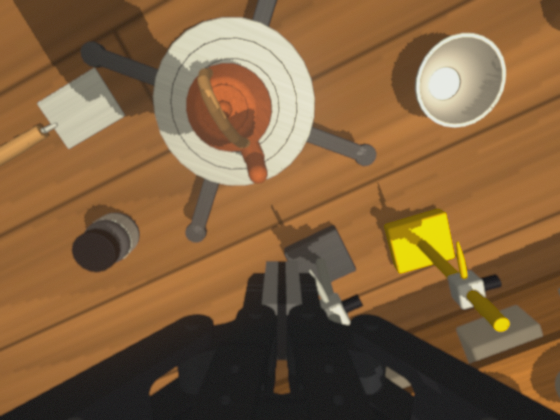

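The spout tip is at (259,172) and now bears about 1.9°. The needle bears about 1.7°, so they are lined up, and the arm is clear of everything. I'll hand it in.

```bash
python3 -c "
from workcell import *
print(sign_off())"
```

```text
the job is handed in; nothing more can be done
None
```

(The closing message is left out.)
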